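Hang the chip scoop in the gap of the offcut bin's lip

ROBOT

A 7-joint arm with a two-finger parallel gripper is mounted at the origin on the work surface. World frame = base frame: x ahead of the robot, y to its left, z up, the work surface at z = 0. Lengths are in mm, angles in rad, forces in N, time in s.
With the tool pointing down it reaches from about 400 to 875 mm from the base axis. Payload 4.4 kg.
Tool frame: the origin (TCP) lies at the very end of the fingers, on their centre line; the grasp point (between the pads) lies 19 mm behind it (ctrl.grip_depth is the distance from the TCP to the grasp point, in mm); z points along the fingers, x is the direction in which the jaws open and shut, and the axes are right-handed (so a half turn about z gives the same grasp; the last joint's range is limited). The gripper opens to 85 mm and grips with 20 to 120 N. Pads are 22 mm wide; open, the fingers measure 114 mm over their backs; the gripper's body (76 mm by 85 mm) begins 54 mm behind the grasp point. The pads swing forward as they close: fully open they stand 13 mm farther back than shut.
Start: joints at [-1.405, 0.628, 0.038, 1.517, -0.027, 0.996, -0.02], TCP at [149.299, 632.635, 231.313] pointing down, gripper open.
Joint ranges: [-3.06, 3.06], [-0.37, 2.12], [-1.25, 1.32], [0.18, 2.47], [-1.1, 4.24], [0.23, 1.98], [-2.94, 2.94]. Speed limits (rad/s): [2.57, 2.57, 3.14, 3.14, 3.14, 3.14, 3.14].

INTERFACE

Orientations are given as [roll, pitch, yaw] about the fixed x, y, z axes, in that order (R = Rz(yaw) Ry(pitch) Rx(roll)).
In Python, from cell import ctrl gives the robot as it stands.
- The arm moves only by the shell command python3 -m creep 'ROWS'. ROWS is JSON, a list of rows, each an object with "hand": the opening, from 0 (shut) to 1 (fully open); "travel": the shift along the tool's x, y, z in cm, a list of three; "angular": the turn, a rotation vector about the tool's x, y, z in degrees, a list of three. In form: [{"hand": hand, "travel": [tx, ty, tz], "angular": [rx, ry, rz]}, ...]. A call has 1 to 20 rows; each row is the pose to reach, as a shift and turn from the pose measured when the call began, along the tool's axes at that moment; what a row does not reach only later rows make up. A row lasts 1/10 s, in which the tool goes at most 50 mm and 8.59 degrees, less where a joint would pass 70% of its speed; a pose out of reach is approached as far as the arm can. A call with a gripper value outside its range is refused whole. The fingers move at their own pace and stop on an object; the grip force is fixed at half the most. Time passes only in rows, so rows that repeat a pose let the fingers close. It gives the time, the measured TCP pose, the force and the opening at its end, in the units of the state.
- ctrl.read_state(): the state, without advancing time (a new reading comes with each control period).
- ctrl.get_image(name): name is "side" or "top"; returns a dict with "frame" (384x512x3 uint8, red, green, blue), "fx", "fy", "cx", "cy" (pixels), "origin" and "orientation" of the camera in the world. Camera axes: x right, y down, z forward; pixel columns grow to the right and rows downward; lengths in mm; the calibration is good to about 2 mm. A picture is of the moment at which its call begins. There is no depth.
- ctrl.finish_job(): hands the job in, once; it reports no verdict.
Trained networks look in the newest picture that a camera, given by its name, has taken for a name from the list of things; names that differ only in an ending like _2 or _b are one class to them, and where a whole thing is asked for, a point or a joint stands for the part that bears it (a point fixed in the world has none). Each returns a list of dicts, best first, with "confidence" (0 to 1); they miss things now and then, are a little off and sometimes report something else, mostly with a low value. They report only what shows in the picture. A call takes as long as a camera call. They do not tell look-alikes from the thing itself.
- ctrl.regions_of(camera, thing): "region" (384x512 bool, what is visible of it).
- ctrl.spot_point(camera, thing): "at" ([x, y, z] in mm, in world coordinates, good to about 4 mm: a listed point, or the origin of a listed thing).
The state is a dict: "clock": time; "qpos": joint angles; "qd": joint speeds; "tau": joint torques, N m; "eef_pos": TCP position; "tool_rot": TCP orientation; "force": force on the tool from outside, world axes, zero at the start; "torque": the same for the moment, N m; "width": finger opening in mm.
Only numpy, scipy, OpenCV 4.12 (cv2) and the standard library are available. Lean on these libraries where they do the work, as an engineer would, in place of code of your own. Each camera call takes 0.05 s, during which the arm holds its last target. There are 200 camera calls.

TASK

Tidy the scroll-saw bench: pick up the red chip scoop by its black handle and hang it by its own hook on the front wall of the plywood offcut bin, pan on the outside. The blue strip along the top of that wall has one gap: feel along the strip with the hook until it drops into the gap, seat it fully down on the wood there, and only then let go so it hangs still. Work gently, never forcing the scoop against the bin or dropping it, and leave the glue bottle, the jar and the plywood rib where they are.

Things in the scene. Friction and masses are not known exactly. Their poses are not given: they have to be found in the camera images.
- scoop: Red chip scoop, 0.2 to 0.4 kg, standing on its flat pan. Origin: underside, on the handle's axis; z up, -x to the pan's mouth, +x to the hook. Black handle 16 (x) x 24 (y) mm, centred on the z axis, top at z = 185, free all round above z = 116. Pan x = -83 to 12, 90 wide, sides 38 high. Steel back plate, rear face x = 12.
- hook (a point): Middle of the scoop's hook slot, on the underside of its bridge (scoop x = 19, y = 0, z = 110 mm); axes as the scoop's. Slot x = 12 to 26 (14 wide), open downwards; bridge 30 wide in y, 6 thick (z = 110 to 116); tongue behind the slot x = 26 to 30, down to z = 86. When seated this underside rests on the wood.
- bin: Plywood offcut bin fixed to the bench, 220 (x) x 370 (y) x 135 mm high, walls 8 thick. Origin: centre of underside; z up, -x to its front wall (a long wall, on the robot's side), wall mid-plane x = -106, wooden top edge z = 135. Aluminium corner blocks on that edge beyond y = +-120, up to z = 157. Offcuts inside stay below z = 100.
- lip (a point): Middle of the front wall at the height of the strip's top (bin x = -106, y = 0, z = 147 mm); axes as the bin's, y along the wall. The rigid blue strip on the wooden edge is 8 thick (flush with the wall), 12 high, fixed against gentle forces, with one gap 38 mm long baring the wood. The gap's middle is somewhere from y = -30 to +30; it varies and is not measured.
- glue: Yellow glue bottle, 54 mm diameter, 150 mm high, standing loose; origin at the centre of its underside. Leave alone.
- jar: Amber glass jar with steel lid, 60 mm diameter, 75 mm high, standing loose; origin at the centre of its underside. Leave alone.
- rib: Loose cut plywood rib, an arc of three bars about 190 by 75 mm, 18 mm thick, lying flat; origin under its middle bar, z up. Leave alone.
Things that resemble listed ones, but are neither listed nor needed, are in the scene too. Several things look just like the scoop: the one meant starts farthest from the robot's base.

How it is judged:
By the outcome, as a careful person would: the job done as asked, in the order asked, and still so for the second after the job is handed in, with the robot touching nothing.
It also fails if it takes over 64 s, if anything falls off the work surface, if the arm or the gripper's body presses on something with over 40 N, if the wrist force passes 120 N, or if a joint passes its speed limit or range.

## Working session

There is one attempt and no reset: what is moved stays moved. The work goes in short steps, Python scripts to look and compute and a shell command to move; the robot and the scene stay as the last step left them, time stands still between calls to the robot, and variables do not carry over. Pictures are saved under pics/ and viewed, about 8 in all and at most 12, crops included, and the job is handed in when it is done.

```bash
mkdir -p pics; ls
cat > h.py <<'E'
from cell import ctrl
import numpy as np, cv2
from scipy.spatial.transform import Rotation as R
def pic(name,fn,crop=None,s=1):
    im=ctrl.get_image(name); f=im["frame"][:,:,::-1]
    if crop: f=f[crop[1]:crop[3],crop[0]:crop[2]]
    cv2.imwrite(fn,cv2.resize(f,None,fx=s,fy=s)); return im
def rot(im):
    o=np.array(im["orientation"]); return o if o.shape==(3,3) else R.from_euler('xyz',o).as_matrix()
def proj(im,p):
    q=rot(im).T@(np.array(p,float)-im["origin"]); return np.array([im["fx"]*q[0]/q[2]+im["cx"],im["fy"]*q[1]/q[2]+im["cy"]])
def ray(im,u,v,z):
    d=rot(im)@np.array([(u-im["cx"])/im["fx"],(v-im["cy"])/im["fy"],1]); o=np.array(im["origin"]); return o+d*(z-o[2])/d[2]
E
python3 - <<'E'
from h import *
for c in("top","side"):
    im=pic(c,f"pics/{c}0.png",s=1.5)
    print(c,im["origin"],im["orientation"],im["fx"],im["cx"],im["cy"])
    for t in("scoop","hook","bin","lip","glue","jar","rib"):
        for d in ctrl.spot_point(c,t)[:4]: print(t,np.round(d["at"]),round(d["confidence"],2),np.round(proj(im,d["at"])))
s=ctrl.read_state();print(s)
E
```

```text
pics
top [ 420.671987   -143.09879591 1414.81113888] [-3.10912367e+00  2.28902914e-03 -1.57401843e+00] 460.06636439444685 247.0111171387736 188.3495103918561
scoop [361. -36.  -0.] 0.95 [213. 223.]
scoop [ 195. -359.   -0.] 0.75 [319. 277.]
scoop [ 463. -278.    1.] 0.64 [292. 189.]
hook [365. -19. 110.] 0.96 [204. 223.]
hook [ 478. -280.  111.] 0.9 [296. 183.]
hook [ 189. -376.  110.] 0.74 [331. 285.]
bin [702. 158.  -1.] 0.75 [151. 113.]
lip [594. 162. 143.] 0.77 [138. 141.]
glue [ 780. -258.    2.] 0.65 [285.  87.]
glue [ 640. -470.    3.] 0.47 [354. 132.]
jar [ 641. -470.    5.] 0.77 [354. 131.]
rib [350. 101.  -1.] 0.71 [169. 227.]
side [420.76575062 527.96775266 892.78466311] [-2.43661505 -0.01196051 -3.03430719] 434.3969005631106 252.75166281750978 193.49956264208083
scoop [365. -33.  -0.] 0.9 [296. 260.]
scoop [ 198. -358.    0.] 0.88 [360. 168.]
scoop [ 462. -280.   -4.] 0.84 [265. 181.]
hook [ 482. -281.  110.] 0.87 [259. 151.]
hook [362. -12. 112.] 0.86 [302. 241.]
hook [ 194. -377.  106.] 0.56 [369. 136.]
bin [703. 162.   2.] 0.69 [135. 322.]
lip [596. 160. 149.] 0.96 [17
[... 248 characters left out ...]
ib [ 463. -276.   -2.] 0.5 [265. 182.]
{'clock': 0.8, 'qpos': array([-1.4048302 ,  0.62837984,  0.03850562,  1.51738054, -0.02697341,
        0.99628907, -0.0200208 ]), 'qd': array([ 0.00031371, -0.00114324,  0.00017598,  0.00179975, -0.00186104,
       -0.00084528,  0.00080781]), 'tau': array([ 2.52623468e-04, -5.63219726e+01,  1.22566804e+00, -1.93781555e+01,
        1.10037293e-02,  1.31506287e-03,  2.05497622e-05]), 'eef_pos': array([149.29364597, 632.65417016, 231.33284975]), 'tool_rot': array([-3.14157951e+00, -6.13442892e-05,  1.33899472e+00]), 'force': array([-1.04957349,  0.3528335 , -0.05097752]), 'torque': array([ 0.02421176, -0.02238208,  0.03347832]), 'width': 85.24462424961939}
```

View pics/top0.png

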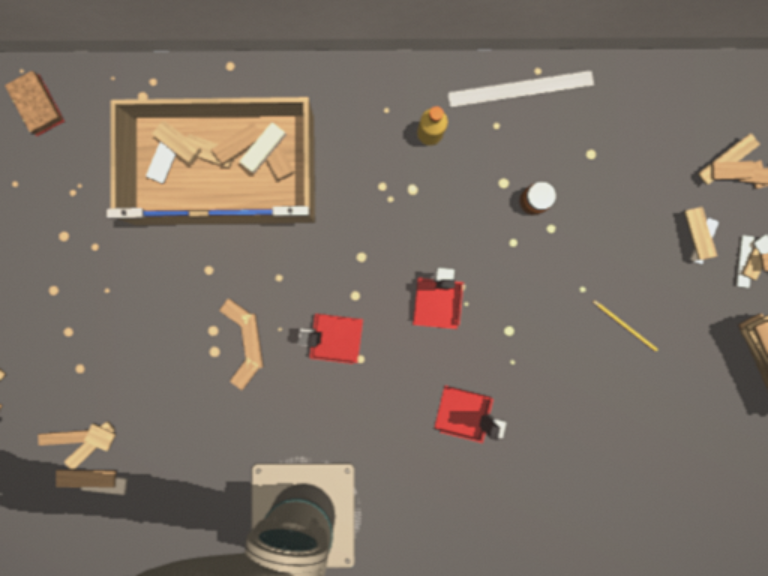

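View pics/side0.png

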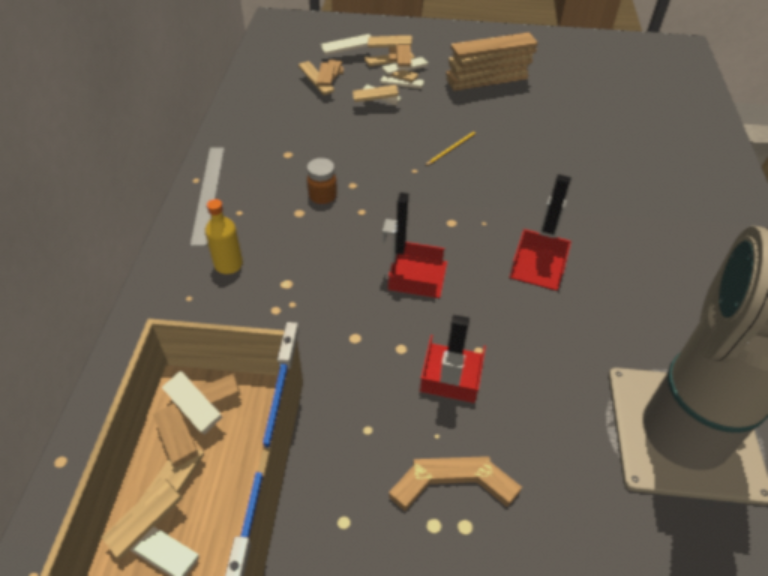

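Top view: the target is the middle scoop, with its handle at (443,283) and hook pointing up-image. The bin is top left, and its blue strip runs from (140,213) to (275,211) with a gap near (198,213). The side view shows the gap near (262,460).

Run:
```python
from h import *
for c in("top","side"):
    im=ctrl.get_image(c); f=im["frame"].astype(int)
    m=(f[:,:,2]>f[:,:,0]+40)&(f[:,:,2]>f[:,:,1]+25)
    n,l,st,ce=cv2.connectedComponentsWithStats(m.astype(np.uint8))
    for i in range(1,n):
        if st[i,4]<20: continue
        v,u=np.where(l==i)
        a=int(u.argmin() if c=="top" else v.argmin()); b=int(u.argmax() if c=="top" else v.argmax())
        print(c,st[i],[np.round(ray(im,u[k],v[k],147),1) for k in(a,b)], np.round(ray(im,*ce[i],145),1))
    # red region of target scoop -> yaw (min area rect on floor)
    u0,v0=proj(im,[440,-279,0])
    m=((f[:,:,0]>110)&(f[:,:,1]<70)).astype(np.uint8)
    n,l,st,ce=cv2.connectedComponentsWithStats(m)
    i=1+np.argmin(np.hypot(ce[1:,0]-u0,ce[1:,1]-v0)); v,u=np.where(l==i)
    P=np.array([ray(im,a,b,38 if c=="top" else 0)[:2] for a,b in zip(u,v)],np.float32); print(cv2.minAreaRect(P))
    for t in("hook","bin","scoop"):
        for d in ctrl.spot_point(c,t)[:4]: print(t,np.round(d["at"],1))
```

```text
top [ 96 141  29   3  81] [array([594.4, 277.3, 147. ]), array([594.1, 199.8, 147. ])] [592.  241.5 145. ]
top [139 140  42   3 124] [array([594. , 158.2, 147. ]), array([596.4,  44.7, 147. ])] [594.  100.9 145. ]
((427.5768737792969, -272.4654846191406), (89.81334686279297, 88.12133026123047), 83.9867172241211)
hook [361.2 -18.5 110.1]
hook [ 478.6 -277.   109.4]
hook [ 189.7 -375.2  108.3]
bin [704.1 158.1  -3.2]
bin [ 6.411e+02 -4.729e+02  2.000e-01]
scoop [ 462.5 -278.5   -1.4]
scoop [ 197.5 -361.4    2.9]
scoop [360.9 -37.5  -3.1]
side [176 243  15  54 234] [array([599.5,  44.4, 147. ]), array([593.8, 163.3, 147. ])] [595.  104.3 145. ]
side [161 315  14  43 199] [array([596.3, 201.6, 147. ]), array([595.9, 277.9, 147. ])] [593.7 240.8 145. ]
((424.176025390625, -274.035400390625), (90.64067077636719, 91.44898986816406), 84.10745239257812)
hook [358.4 -13.1 111. ]
hook [ 483.  -281.5  109.4]
hook [ 194.8 -376.1  106.8]
hook [7.030e+02 1.628e+02 1.000e-01]
bin [701.5 162.2   2.1]
scoop [ 201.1 -360.2    0.6]
scoop [366.2 -36.8  -1.3]
scoop [ 466.2 -278.4   -4.3]
```

```bash
python3 -m creep '[{"hand":1,"travel":[0,0,-5],"angular":[0,0,0]},{"hand":1,"travel":[0,5,-5],"angular":[0,0,5]},{"hand":1,"travel":[0,10,-5],"angular":[0,0,10]}]'; python3 -c "
from h import *
s=ctrl.read_state();print(s['qpos'],s['eef_pos'],s['tool_rot'])"
```

```text
clock: 1.5
eef_pos: [246.0, 611.2, 283.3]
tool_rot: [-3.14, -0.004, 1.166]
force: [0.6, -0.0, -0.7]
width: 85.2
[-1.28267394  0.59552414  0.09136169  1.42921958 -0.05827611  1.11543132
 -0.01575734] [246.02666321 611.21303995 283.30362782] [-3.1402952  -0.00397271  1.16576937]
```

```bash
cat >> h.py <<'E'
def go(*targets):
    "targets: (x,y,z,yaw deg) tool down; prints travel cm / angular deg from the present pose"
    s=ctrl.read_state(); R0=R.from_euler('xyz',s["tool_rot"])
    for x,y,z,w in targets:
        t=R0.inv().apply(np.array([x,y,z])-s["eef_pos"])/10
        a=(R0.inv()*R.from_euler('xyz',[np.pi,0,np.radians(w)])).as_rotvec(degrees=True)
        print(np.round(t,2),np.round(a,1),"rows",np.linalg.norm(t)/5,np.linalg.norm(a)/8.59)
E
python3 -c "
from h import *
go((520,380,285,35),(580,120,285,8),(540,-120,260,-6),(462.5,-278,240,-6))"
```

```text
[-10.45  34.29  -0.26] [-0.1 -0.2 31.8] rows 7.170041472523893 3.701361002596737
[-31.99  50.05  -0.36] [-0.2 -0.2 58.8] rows 11.87992117790432 6.8445001902058245
[-55.63  55.83   2.04] [-0.2 -0.1 72.8] rows 15.768777905802708 8.474290099554604
[-73.21  54.94   3.97] [-0.2 -0.1 72.8] rows 18.32414516576752 8.474290099554604
```

```bash
python3 -m creep '[{"hand":1,"travel":[-3.5,11.4,0],"angular":[0,0,10]},{"hand":1,"travel":[-3.5,11.4,0],"angular":[0,0,10]},{"hand":1,"travel":[-3.5,11.4,0],"angular":[0,0,10]},{"hand":1,"travel":[-10.5,34.3,-0.3],"angular":[0,0,32]},{"hand":1,"travel":[-10.5,34.3,-0.3],"angular":[0,0,32]},{"hand":1,"travel":[-10.5,34.3,-0.3],"angular":[0,0,32]},{"hand":1,"travel":[-10.5,34.3,-0.3],"angular":[0,0,32]},{"hand":1,"travel":[-10.5,34.3,-0.3],"angular":[0,0,32]},{"hand":1,"travel":[-32,50,-0.4],"angular":[0,0,59]},{"hand":1,"travel":[-32,50,-0.4],"angular":[0,0,59]},{"hand":1,"travel":[-32,50,-0.4],"angular":[0,0,59]},{"hand":1,"travel":[-32,50,-0.4],"angular":[0,0,59]},{"hand":1,"travel":[-32,50,-0.4],"angular":[0,0,59]},{"hand":1,"travel":[-55.6,55.8,2],"angular":[0,0,73]},{"hand":1,"travel":[-55.6,55.8,2],"angular":[0,0,73]},{"hand":1,"travel":[-55.6,55.8,2],"angular":[0,0,73]},{"hand":1,"travel":[-55.6,55.8,2],"angular":[0,0,73]},{"hand":1,"travel":[-55.6,55.8,2],"angular":[0,0,73]},{"hand":1,"travel":[-73.2,55,4],"angular":[0,0,73]},{"hand":1,"travel":[-73.2,55,4],"angular":[0,0,73]}]'; python3 -c "
from h import *
go((462.5,-278,240,-6),(462.5,-278,141,-6))"
```

```text
clock: 3.5
eef_pos: [498.9, -201.9, 249.6]
tool_rot: [-3.137, -0.001, -0.107]
force: [0.7, 0.5, -0.2]
width: 85.0
[-2.8   7.96  0.92] [-0.2 -0.  -0.1] rows 1.6973530334483784 0.03267815639729695
[-2.81  8.   10.82] [-0.2 -0.  -0.1] rows 2.749207283486068 0.03267815639729695
```

```bash
python3 -m creep '[{"hand":1,"travel":[-2.8,8,0.9],"angular":[-0.2,0,0]},{"hand":1,"travel":[-2.8,8,0.9],"angular":[-0.2,0,0]},{"hand":1,"travel":[-2.8,8,0.9],"angular":[-0.2,0,0]},{"hand":1,"travel":[-2.8,8,0.9],"angular":[-0.2,0,0]}]'
python3 - <<'E'
from h import *
for c in("top","side"):
    im=ctrl.get_image(c); f=im["frame"]
    u,v=proj(im,[462,-278,150]).astype(int); print(u,v,proj(im,ctrl.read_state()["eef_pos"]))
    cv2.imwrite(f"pics/{c}1.png",cv2.resize(f[max(v-60,0):v+70,u-75:u+75,::-1],None,fx=4,fy=4,interpolation=cv2.INTER_CUBIC))
a,b=[cv2.imread(f"pics/{c}1.png") for c in("top","side")]
h=min(len(a),len(b));cv2.imwrite("pics/p1.png",cv2.resize(np.hstack([a[:h],b[:h]]),None,fx=.65,fy=.65))
go((462.5,-278,141,-6))
E
```

```text
clock: 3.9
eef_pos: [462.4, -278.7, 240.2]
tool_rot: [-3.14, -0.001, -0.109]
force: [0.1, 1.1, 0.6]
width: 85.2
297 188 [300.62804474 186.47197452]
267 140 [268.0308651  112.60573057]
[-0.1   0.14  9.92] [-0.1 -0.1  0. ] rows 1.9834095389379318 0.014987204091374575
```

View pics/p1.png

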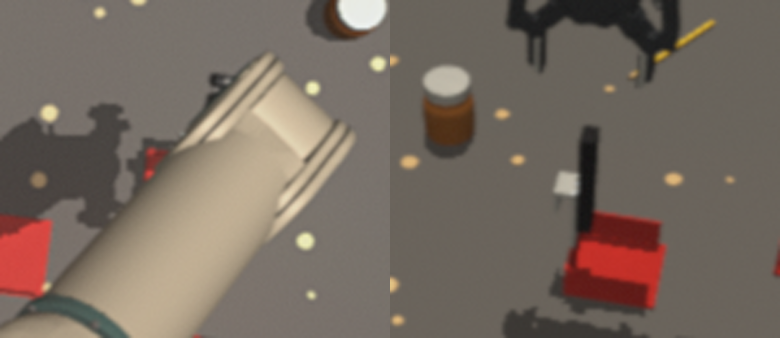

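The side crop shows the open fingers at x≈540 and 648, straddling the handle top at (590,130). Next I descend and close.

```bash
python3 -m creep '[{"hand":1,"travel":[0,0.1,4],"angular":[0,0,0]},{"hand":1,"travel":[0,0.1,7],"angular":[0,0,0]},{"hand":1,"travel":[0,0.1,9.9],"angular":[0,0,0]},{"hand":1,"travel":[0,0.1,9.9],"angular":[0,0,0]},{"hand":1,"travel":[0,0.1,9.9],"angular":[0,0,0]},{"hand":0.3,"travel":[0,0.1,9.9],"angular":[0,0,0]},{"hand":0.3,"travel":[0,0.1,9.9],"angular":[0,0,0]},{"hand":0.3,"travel":[0,0.1,9.9],"angular":[0,0,0]},{"hand":0.3,"travel":[0,0.1,9.9],"angular":[0,0,0]}]'; python3 -m creep '[{"hand":0,"travel":[0,0,0],"angular":[0,0,0]},{"hand":0,"travel":[0,0,0],"angular":[0,0,0]},{"hand":0,"travel":[0,0,0],"angular":[0,0,0]},{"hand":0,"travel":[0,0,0],"angular":[0,0,0]},{"hand":0,"travel":[0,0,0],"angular":[0,0,0]},{"hand":0,"travel":[0,0,0],"angular":[0,0,0]}]'
```

```text
clock: 4.9
eef_pos: [464.0, -277.9, 141.9]
tool_rot: [-3.14, -0.002, -0.105]
force: [0.4, -0.2, -0.7]
width: 28.2
clock: 5.5
eef_pos: [463.8, -277.9, 142.1]
tool_rot: [-3.14, -0.002, -0.105]
force: [-1.3, 1.0, 5.1]
width: 15.2
```

```bash
python3 -m creep '[{"hand":0,"travel":[0,0,-1],"angular":[0,0,0]},{"hand":0,"travel":[0,0,-3],"angular":[0,0,0]},{"hand":0,"travel":[0,0,-6],"angular":[0,0,0]},{"hand":0,"travel":[0,0,-9],"angular":[0,0,0]},{"hand":0,"travel":[0,0,-10.5],"angular":[0,0,0]},{"hand":0,"travel":[0,0,-10.5],"angular":[0,0,0]}]'; python3 -c "
from h import *
go((576,60,246,0.7),(576,142,246,0.7))"
```

```text
clock: 6.1
eef_pos: [464.9, -278.9, 249.2]
tool_rot: [3.141, -0.007, -0.104]
force: [-0.4, 0.7, -3.9]
width: 15.5
[  7.51 -34.86   0.37] [ 0.  -0.4 -6.7] rows 7.132026855825093 0.7795241233950844
[  6.65 -43.01   0.36] [ 0.  -0.4 -6.7] rows 8.70541302497936 0.7795241233950844
```

```bash
python3 -m creep '[{"hand":0,"travel":[0.4,-2,0],"angular":[0,0,0]},{"hand":0,"travel":[1,-5,0],"angular":[0,0,-1]},{"hand":0,"travel":[2,-9,0],"angular":[0,0,-2]},{"hand":0,"travel":[2.9,-13,0],"angular":[0,0,-3]},{"hand":0,"travel":[3.7,-17,0],"angular":[0,0,-4]},{"hand":0,"travel":[4.5,-21,0],"angular":[0,0,-5]},{"hand":0,"travel":[5.4,-25,0],"angular":[0,0,-6]},{"hand":0,"travel":[6.2,-29,0],"angular":[0,-0.4,-6.7]},{"hand":0,"travel":[7,-33,0.2],"angular":[0,-0.4,-6.7]},{"hand":0,"travel":[7.1,-37,0.3],"angular":[0,-0.4,-6.7]},{"hand":0,"travel":[6.8,-40,0.3],"angular":[0,-0.4,-6.7]},{"hand":0,"travel":[6.7,-42,0.3],"angular":[0,-0.4,-6.7]},{"hand":0,"travel":[6.7,-43,0.3],"angular":[0,-0.4,-6.7]},{"hand":0,"travel":[6.7,-43,0.3],"angular":[0,-0.4,-6.7]},{"hand":0,"travel":[6.7,-43,0.3],"angular":[0,-0.4,-6.7]},{"hand":0,"travel":[6.7,-43,0.3],"angular":[0,-0.4,-6.7]}]'
python3 - <<'E'
from h import *
im=ctrl.get_image("side")
for t in("hook","lip","bin"): print(t,[np.round(d["at"],1) for d in ctrl.spot_point("side",t)[:4]])
p=np.array(ctrl.read_state()["eef_pos"])
u,v=proj(im,p-[-10,-30,60]).astype(int)
x0,y0=max(u-90,0),max(v-60,0)
cv2.imwrite("pics/p2.png",cv2.resize(im["frame"][y0:y0+140,x0:x0+180,::-1],None,fx=4,fy=4,interpolation=cv2.INTER_CUBIC))
for q in([19,0,-32],[28,0,-56],[12,0,-142]): print(q,(proj(im,p+q)-[x0,y0])*4)
im=ctrl.get_image("top"); print([ (np.round(d["at"],1)) for d in ctrl.spot_point("top","hook")[:4]])
go((576,142,246,0.7))
E
```

```text
clock: 7.7
eef_pos: [576.5, 139.5, 246.5]
tool_rot: [3.14, 0.0, 0.01]
force: [0.8, -1.0, -3.5]
width: 15.3
hook [array([ 196.6, -374.6,  105.6]), array([360.4, -11.2, 108.8]), array([600.2, 138.8, 212.7])]
lip [array([597.6, 159.5, 150.6]), array([702.1, 163.5,   1.9])]
bin []
[19, 0, -32] [348.85283325 150.69966583]
[28, 0, -56] [336.11514212 175.98666858]
[12, 0, -142] [390.69932606 267.59441514]
[array([362.8, -17.7, 112. ]), array([593.8, 140.1, 212.6]), array([ 188.8, -375.7,  110. ])]
[-0.05 -0.07  0.07] [ 0. -0. -0.] rows 0.022660132446223523 0.00542147271444596
```

View pics/p2.png

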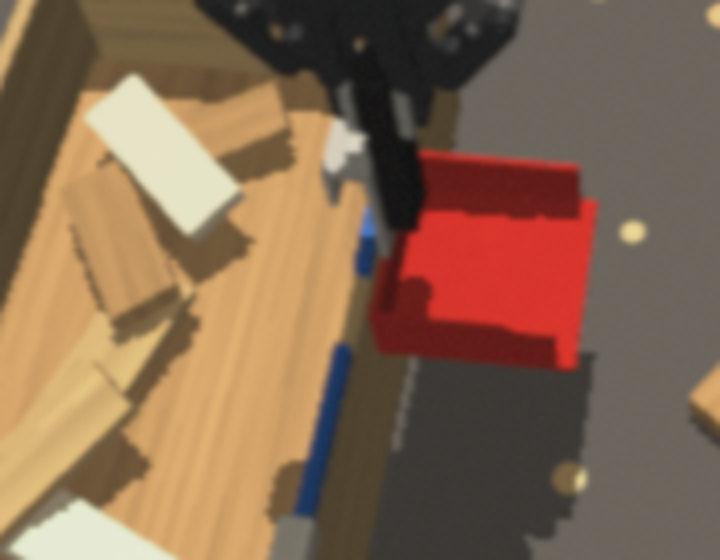

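The crop shows the scoop upright with its pan outside. The tongue (335,180) is just above the strip, whose gap spans roughly (350,280)–(345,345). Now I lower it in stages.

```bash
python3 -m creep '[{"hand":0,"travel":[0,0,1.5],"angular":[0,0,0]},{"hand":0,"travel":[0,0,3.5],"angular":[0,0,0]},{"hand":0,"travel":[0,0,4.0],"angular":[0,0,0]},{"hand":0,"travel":[0,0,4.2],"angular":[0,0,0]},{"hand":0,"travel":[0,0,4.4],"angular":[0,0,0]},{"hand":0,"travel":[0,0,4.6],"angular":[0,0,0]},{"hand":0,"travel":[0,0,4.8],"angular":[0,0,0]},{"hand":0,"travel":[0,0,4.8],"angular":[0,0,0]}]'
```

```text
clock: 8.8
eef_pos: [576.5, 141.3, 198.8]
tool_rot: [3.141, -0.0, 0.012]
force: [0.2, -0.1, -4.0]
width: 15.2
```

```bash
python3 -m creep '[{"hand":0,"travel":[0,0,0.5],"angular":[0,0,0]},{"hand":0,"travel":[0,0,1.0],"angular":[0,0,0]},{"hand":0,"travel":[0,0,1.4],"angular":[0,0,0]},{"hand":0,"travel":[0,0,1.6],"angular":[0,0,0]},{"hand":0,"travel":[0,0,1.6],"angular":[0,0,0]}]'; python3 -m creep '[{"hand":0,"travel":[0,0,0.1],"angular":[0,0,0]},{"hand":0,"travel":[0,0,0.2],"angular":[0,0,0]},{"hand":0,"travel":[0,0,0.3],"angular":[0,0,0]},{"hand":0,"travel":[0,0,0.3],"angular":[0,0,0]}]'
```

```text
clock: 9.3
eef_pos: [576.2, 141.3, 182.3]
tool_rot: [3.141, 0.001, 0.012]
force: [-0.3, -0.1, -3.7]
width: 15.3
clock: 9.7
eef_pos: [576.3, 141.2, 179.3]
tool_rot: [3.141, 0.0, 0.012]
force: [0.2, -0.4, -3.5]
width: 14.9
```

```bash
python3 -m creep '[{"hand":0,"travel":[0,0,0.05],"angular":[0,0,0]},{"hand":0,"travel":[0,0,0.1],"angular":[0,0,0]},{"hand":0,"travel":[0,0,0.1],"angular":[0,0,0]}]';python3 -m creep '[{"hand":0,"travel":[0,0,0.05],"angular":[0,0,0]},{"hand":0,"travel":[0,0,0.1],"angular":[0,0,0]},{"hand":0,"travel":[0,0,0.1],"angular":[0,0,0]}]'
```

```text
clock: 10.0
eef_pos: [576.3, 141.2, 179.1]
tool_rot: [3.141, 0.0, 0.012]
force: [-2.9, -0.6, 5.4]
width: 15.5
clock: 10.3
eef_pos: [576.3, 141.2, 179.1]
tool_rot: [-3.141, -0.0, 0.011]
force: [-4.4, 0.1, 8.8]
width: 15.4
```

```bash
python3 -m creep '[{"hand":0,"travel":[0,-0.3,0.07],"angular":[0,0,0]},{"hand":0,"travel":[0,-0.6,0.07],"angular":[0,0,0]},{"hand":0,"travel":[0,-0.9,0.07],"angular":[0,0,0]},{"hand":0,"travel":[0,-1.2,0.07],"angular":[0,0,0]}]';python3 -m creep '[{"hand":0,"travel":[0,-0.3,0.07],"angular":[0,0,0]},{"hand":0,"travel":[0,-0.6,0.07],"angular":[0,0,0]},{"hand":0,"travel":[0,-0.9,0.07],"angular":[0,0,0]},{"hand":0,"travel":[0,-1.2,0.07],"angular":[0,0,0]}]'
```

```text
clock: 10.7
eef_pos: [577.7, 151.9, 179.1]
tool_rot: [3.14, -0.003, 0.01]
force: [0.0, -3.7, 5.1]
width: 15.6
clock: 11.1
eef_pos: [578.9, 162.7, 178.9]
tool_rot: [3.139, -0.006, 0.009]
force: [-0.7, -4.2, 5.5]
width: 15.2
```

```bash
python3 -m creep '[{"hand":0,"travel":[-0.1,-0.2,0.07],"angular":[0,0,0]},{"hand":0,"travel":[-0.2,-0.4,0.07],"angular":[0,0,0]},{"hand":0,"travel":[-0.25,-0.6,0.07],"angular":[0,0,0]},{"hand":0,"travel":[-0.3,-0.8,0.07],"angular":[0,0,0]}]';python3 -m creep '[{"hand":0,"travel":[0,-0.15,0.07],"angular":[0,0,0]},{"hand":0,"travel":[0,-0.3,0.07],"angular":[0,0,0]}]'
```

```text
clock: 11.5
eef_pos: [577.4, 170.0, 178.7]
tool_rot: [3.138, -0.009, 0.009]
force: [1.1, -3.2, 5.1]
width: 15.2
clock: 11.7
eef_pos: [577.7, 171.4, 178.6]
tool_rot: [3.136, -0.01, 0.008]
force: [-1.0, -5.3, 8.3]
width: 15.3
```

```bash
python3 -m creep '[{"hand":0,"travel":[-0.1,-0.15,0.07],"angular":[0,0,0]},{"hand":0,"travel":[-0.1,-0.3,0.07],"angular":[0,0,0]}]';python3 -m creep '[{"hand":0,"travel":[-0.05,-0.15,0.06],"angular":[0,0,0]},{"hand":0,"travel":[-0.05,-0.3,0.06],"angular":[0,0,0]}]'; python3 -c "
from h import *
go((576,180,178,0.7))"
```

```text
clock: 11.9
eef_pos: [577.7, 173.1, 178.5]
tool_rot: [3.134, -0.012, 0.007]
force: [-0.1, -4.9, 6.0]
width: 15.5
clock: 12.1
eef_pos: [577.9, 174.8, 178.3]
tool_rot: [3.133, -0.013, 0.006]
force: [-0.0, -4.3, 4.4]
width: 15.6
[-0.19 -0.52  0.02] [ 0.5 -0.8 -0.4] rows 0.11021373949828281 0.11374202777185587
```

```bash
python3 -m creep '[{"hand":0,"travel":[-0.1,-0.15,0.05],"angular":[0.5,-0.8,-0.4]},{"hand":0,"travel":[-0.2,-0.3,0.05],"angular":[0.5,-0.8,-0.4]},{"hand":0,"travel":[-0.2,-0.3,0.05],"angular":[0.5,-0.8,-0.4]}]'
```

```text
clock: 12.4
eef_pos: [574.7, 179.2, 176.6]
tool_rot: [-3.141, 0.003, 0.014]
force: [0.5, 0.6, -3.3]
width: 15.3
```

```bash
python3 -m creep '[{"hand":0,"travel":[0,-0.15,0.07],"angular":[0,0,0]},{"hand":0,"travel":[0,-0.3,0.07],"angular":[0,0,0]}]'
```

```text
clock: 12.6
eef_pos: [574.3, 182.8, 175.3]
tool_rot: [-3.141, 0.004, 0.014]
force: [0.4, -0.3, -4.1]
width: 15.5
```

It dropped: the force is back to the free weight below strip level. Next I centre it and lower to the wood.

```bash
python3 -m creep '[{"hand":0,"travel":[0.15,0.1,0.1],"angular":[0,0,0]},{"hand":0,"travel":[0.15,0.1,0.3],"angular":[0,0,0]},{"hand":0,"travel":[0.15,0.1,0.45],"angular":[0,0,0]},{"hand":0,"travel":[0.15,0.1,0.55],"angular":[0,0,0]},{"hand":0,"travel":[0.15,0.1,0.55],"angular":[0,0,0]}]'; python3 -m creep '[{"hand":0,"travel":[0,0,0.1],"angular":[0,0,0]},{"hand":0,"travel":[0,0,0.2],"angular":[0,0,0]},{"hand":0,"travel":[0,0,0.2],"angular":[0,0,0]}]'
```

```text
clock: 13.1
eef_pos: [575.7, 181.8, 169.6]
tool_rot: [-3.141, 0.004, 0.014]
force: [-0.2, -0.2, -3.6]
width: 15.4
clock: 13.4
eef_pos: [575.5, 181.8, 167.4]
tool_rot: [-3.141, 0.005, 0.014]
force: [0.6, -0.6, -3.6]
width: 15.2
```

```bash
python3 -m creep '[{"hand":0,"travel":[0,0,0.05],"angular":[0,0,0]},{"hand":0,"travel":[0,0,0.1],"angular":[0,0,0]},{"hand":0,"travel":[0,0,0.1],"angular":[0,0,0]}]';python3 -m creep '[{"hand":0,"travel":[0,0,0.05],"angular":[0,0,0]},{"hand":0,"travel":[0,0,0.07],"angular":[0,0,0]},{"hand":0,"travel":[0,0,0.07],"angular":[0,0,0]}]'
```

```text
clock: 13.7
eef_pos: [575.6, 181.8, 167.3]
tool_rot: [-3.14, 0.004, 0.014]
force: [-2.8, -0.8, 5.6]
width: 15.1
clock: 14.0
eef_pos: [575.6, 181.8, 167.2]
tool_rot: [-3.14, 0.004, 0.014]
force: [-3.2, -1.4, 5.6]
width: 15.3
```

Contact came 11.9 mm below strip level, which means it is on the wood. I'll bring the back plate gently to the wall so it won't swing on release.

```bash
python3 -m creep '[{"hand":0,"travel":[0.1,0,0.02],"angular":[0,0,0]},{"hand":0,"travel":[0.2,0,0.02],"angular":[0,0,0]},{"hand":0,"travel":[0.2,0,0.02],"angular":[0,0,0]}]';python3 -m creep '[{"hand":0,"travel":[0.1,0,0.03],"angular":[0,0,0]},{"hand":0,"travel":[0.1,0,0.03],"angular":[0,0,0]}]'
```

```text
clock: 14.3
eef_pos: [577.2, 181.9, 167.3]
tool_rot: [-3.14, 0.005, 0.014]
force: [-5.2, -0.2, 6.5]
width: 15.2
clock: 14.5
eef_pos: [577.5, 181.9, 167.3]
tool_rot: [-3.139, 0.007, 0.014]
force: [-4.9, -0.8, 7.0]
width: 15.2
```

```bash
python3 -m creep '[{"hand":0,"travel":[0.1,0,0],"angular":[0,-0.2,0]},{"hand":0,"travel":[0.15,0,0],"angular":[0,-0.3,0]},{"hand":0,"travel":[0.15,0,0],"angular":[0,-0.3,0]}]'
python3 - <<'E'
from h import *
im=ctrl.get_image("side"); p=ctrl.read_state()["eef_pos"]
u,v=proj(im,p-[0,0,60]).astype(int); x0,y0=max(u-75,0),max(v-60,0)
cv2.imwrite("pics/p3.png",cv2.resize(im["frame"][y0:y0+120,x0:x0+150,::-1],None,fx=5,fy=5,interpolation=cv2.INTER_CUBIC))
E
```

```text
clock: 14.8
eef_pos: [578.8, 182.0, 167.4]
tool_rot: [-3.139, 0.013, 0.014]
force: [-3.6, -0.1, 6.3]
width: 15.3
```

View pics/p3.png

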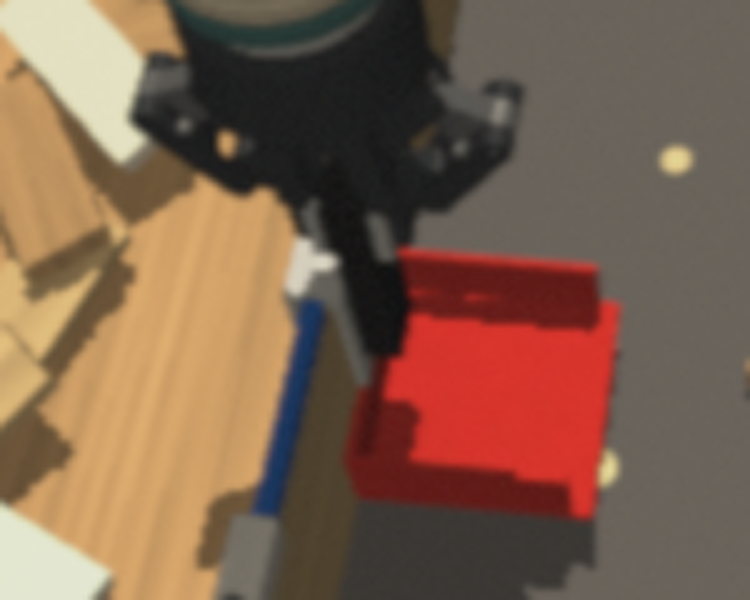

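The side crop shows the hook (315,265) in the gap next to the strip end (310,305), with the pan outside. The tool has a slight pitch that lifts the pan off the wall, so I'll level it until the plate meets the wall.

```bash
python3 -m creep '[{"hand":0,"travel":[0,0,0],"angular":[0,0.4,0]},{"hand":0,"travel":[0,0,0],"angular":[0,0.8,0]},{"hand":0,"travel":[0,0,0],"angular":[0,0.8,0]}]';python3 -m creep '[{"hand":0,"travel":[0.02,0,0.02],"angular":[0,0.4,0]},{"hand":0,"travel":[0.05,0,0.03],"angular":[0,0.4,0]},{"hand":0,"travel":[0.05,0,0.03],"angular":[0,0.4,0]}]'
```

```text
clock: 15.15
eef_pos: [578.8, 182.0, 167.1]
tool_rot: [-3.139, -0.002, 0.014]
force: [-1.9, -0.1, 0.5]
width: 15.3
clock: 15.45
eef_pos: [579.1, 182.1, 167.0]
tool_rot: [-3.139, -0.009, 0.015]
force: [-4.2, -0.3, 5.1]
width: 15.2
```

```bash
python3 -m creep '[{"hand":0.25,"travel":[0,0,0],"angular":[0,0,0]},{"hand":0.3,"travel":[0,0,0],"angular":[0,0,0]},{"hand":0.5,"travel":[0,0,0],"angular":[0,0,0]},{"hand":0.7,"travel":[0,0,0],"angular":[0,0,0]},{"hand":0.7,"travel":[0,0,0],"angular":[0,0,0]},{"hand":0.7,"travel":[0,0,0],"angular":[0,0,0]},{"hand":0.7,"travel":[0,0,0],"angular":[0,0,0]}]'
```

```text
clock: 16.15
eef_pos: [579.2, 182.1, 167.0]
tool_rot: [-3.139, -0.009, 0.014]
force: [-0.8, -0.0, -0.5]
width: 60.4
```

```bash
python3 -m creep '[{"hand":0.7,"travel":[0,0,-0.5],"angular":[0,0,0]},{"hand":0.7,"travel":[0,0,-2],"angular":[0,0,0]},{"hand":0.7,"travel":[0,0,-5],"angular":[0,0,0]},{"hand":0.7,"travel":[0,0,-9],"angular":[0,0,0]},{"hand":0.7,"travel":[0,0,-13],"angular":[0,0,0]},{"hand":0.7,"travel":[0,0,-16],"angular":[0,0,0]},{"hand":0.7,"travel":[0,0,-16],"angular":[0,0,0]},{"hand":0.7,"travel":[0,0,-16],"angular":[0,0,0]}]'
python3 - <<'E'
from h import *
im=ctrl.get_image("side")
for t in("hook","scoop"): print(t,[np.round(d["at"],1) for d in ctrl.spot_point("side",t)[:4]])
u,v=proj(im,[577,182,110]).astype(int); x0,y0=max(u-75,0),max(v-60,0)
cv2.imwrite("pics/p4.png",cv2.resize(im["frame"][y0:y0+120,x0:x0+150,::-1],None,fx=5,fy=5,interpolation=cv2.INTER_CUBIC))
b=ctrl.get_image("side")["frame"][y0+60:,x0:x0+150]; print(np.abs(b.astype(int)-im["frame"][y0+60:,x0:x0+150]).max())
for t in("glue","jar","rib"): print(t,[np.round(d["at"]) for d in ctrl.spot_point("side",t)[:2]])
E
```

```text
clock: 16.95
eef_pos: [577.8, 181.7, 327.7]
tool_rot: [-3.138, -0.01, 0.015]
force: [0.1, 0.5, -0.0]
width: 59.6
hook [array([ 192.9, -377.9,  103.9]), array([360.6, -10.4, 112.3]), array([601. , 179.6, 134.1])]
scoop [array([580.8, 182.5,  22.8]), array([361.9, -33.1,  -3.9]), array([ 201. , -357.2,    0.5])]
40
glue []
jar [array([ 638., -475.,    0.])]
rib [array([354., 107.,   1.])]
```

View pics/p4.png

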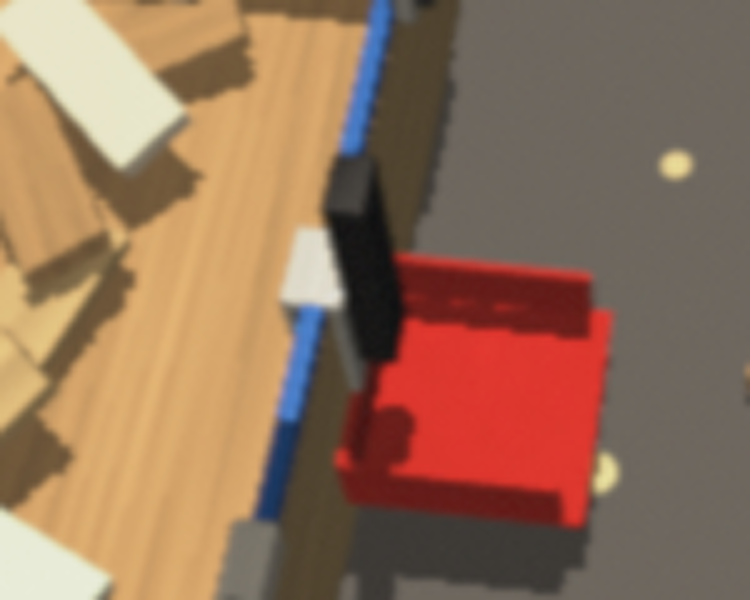

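The side crop shows the scoop hanging free: bridge (312,268) in the gap, pan outside against the wall. I'll let it settle and check it is still and that the glue hasn't moved.

```bash
python3 -m creep '[{"hand":0.7,"travel":[0,0,0],"angular":[0,0,0]},{"hand":0.7,"travel":[0,0,0],"angular":[0,0,0]},{"hand":0.7,"travel":[0,0,0],"angular":[0,0,0]},{"hand":0.7,"travel":[0,0,0],"angular":[0,0,0]},{"hand":0.7,"travel":[0,0,0],"angular":[0,0,0]},{"hand":0.7,"travel":[0,0,0],"angular":[0,0,0]},{"hand":0.7,"travel":[0,0,0],"angular":[0,0,0]},{"hand":0.7,"travel":[0,0,0],"angular":[0,0,0]}]' >/dev/null
python3 - <<'E'
from h import *
im=ctrl.get_image("side")
for t in("hook","scoop","glue"): print(t,[np.round(d["at"],1) for d in ctrl.spot_point("side",t)[:4]])
ctrl.get_image("top")
for t in("glue","jar","rib"): print(t,[np.round(d["at"]) for d in ctrl.spot_point("top",t)[:2]])
u,v=proj(im,[577,182,110]).astype(int); x0,y0=max(u-75,0),max(v-60,0)
n=cv2.resize(im["frame"][y0:y0+120,x0:x0+150,::-1],None,fx=5,fy=5,interpolation=cv2.INTER_CUBIC).astype(np.float32)
o=cv2.imread("pics/p4.png").astype(np.float32)
print(cv2.phaseCorrelate(n[240:530,330:620].mean(2),o[240:530,330:620].mean(2)), np.abs(n-o)[240:530,330:620].mean())
E
```

```text
hook [array([359. , -13.2, 112.5]), array([ 193. , -374.4,  106.5])]
scoop [array([579.7, 181.2,  21. ]), array([363.4, -37.4,  -2.9])]
glue []
glue [array([ 777., -260.,    2.])]
jar [array([ 641., -471.,   -0.])]
rib [array([352., 102.,   1.])]
((-0.022685547725359356, -0.0018671533397309759), 0.8443402162339952) 0.66413796
```

Nothing moved: the image shift is under 0.01 px, and the glue, jar and rib are where they started.

```bash
python3 -c "
from cell import ctrl
print(ctrl.finish_job(), ctrl.read_state()['clock'])"
```

```text
the job is handed in; nothing more can be done
the job is handed in; nothing more can be done
```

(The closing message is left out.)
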